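Check the teeth of a pricking iron under a hand lens

ROBOT

A 7-joint arm with a two-finger parallel gripper is mounted at the origin on the work surface; the furniture and walls round the work are solid. World frame = base frame: x ahead of the robot, y to its left, z up, the work surface at z = 0. Lengths are in m, angles in rad, forces in N, time in s.
With the tool pointing down it reaches from about 0.4 to 0.85 m from the base axis. Payload 4.5 kg.
Tool frame: the origin (TCP) lies at the very end of the fingers, on their centre line; the grasp point (between the pads) lies 19 mm behind it (r.grip_point_offset is the distance from the TCP to the grasp point, in m); y points along the fingers, x is the direction in which the jaws open and shut, and the axes are right-handed (so a half turn about y gives the same grasp; the last joint's range is limited). The gripper opens to 88 mm and grips with 3 to 60 N. Pads are 18 mm wide; open, the fingers measure 123 mm over their backs; the gripper's body (75 mm by 187 mm) begins 45 mm behind the grasp point.
Start: joints at [1.198, 0.689, -0.195, 1.565, 0.157, 0.902, -0.215], TCP at [0.247, -0.574, 0.204] pointing down, gripper open.
Joint ranges: [-3.01, 3.01], [-0.46, 2.08], [-1.47, 1.51], [0.13, 2.56], [-1, 4.14], [0.04, 2.09], [-2.66, 2.66]. Speed limits (rad/s): [2.57, 2.57, 3.14, 3.14, 3.14, 3.14, 3.14].

INTERFACE

Orientations are given as a unit quaternion [x, y, z, w].
In Python, from plant import get_state, snapshot, camera_params, job, r gives the robot as it stands.
- The arm moves only by the tool carry_out, never from a script. Its arguments are lists of equal length, an entry for each row: "offset": the shift along the world's x, y, z in m, a list of three; "twist": the turn about the world's z in degrees. In form: {"offset": [[tx, ty, tz], ...], "twist": [twist, ...]}. A call has 1 to 8 rows; each row shifts and turns the commanded pose from where the row before left it; what a row does not reach is not made up. A row lasts 1/8 s, in which the tool goes at most 62.5 mm and 10.7 degrees, less where a joint would pass 70% of its speed; a pose out of reach is approached as far as the arm can. A call with a gripper value outside its range is refused whole. "grip" is the finger opening in m, from 0 to 0.0881, set as the call begins (left out, the last holds). The fingers move at their own pace and stop on an object; "newtons" is the grip in N (left out, the last holds). Time passes only in rows, so rows that do not move let the fingers close. It gives the time, the measured TCP pose, the force and the opening at its end, in the units of the state.
- get_state(): the state, without advancing time (a new reading comes with each control period).
- snapshot(name): name is "side" or "top" or "wrist"; returns the picture (420x560x3 uint8, red, green, blue); there is no depth.
- camera_params(name): a dict with "camera_matrix" (3x3 intrinsics, pixels), "eye" and "orientation" of the camera in the world. Camera axes: x right, y up, looking along -z (the intrinsics and any distortion apply to the point x, -y, -z); pixel columns grow to the right and rows downward; lengths in m; the calibration is good to about 2 mm. A picture is of the moment at which its call begins: read the wrist's pose just before it. camera_params takes no time and is no camera call; for the wrist camera it gives the pose at the moment of the call.
- job.finish_job(): hands the job in, once; it reports no verdict.
The state is a dict: "clock": time; "q": joint angles; "qd": joint speeds; "joint_torque": joint torques, N m; "tool_pos": TCP position; "eef_rot": TCP orientation; "contact_force": force on the tool from outside, world axes, zero at the start; "moment": the same for the moment, N m; "opening": opening from 0.0 (shut) to 1.0 (fully open).
Only numpy, scipy, OpenCV 4.12 (cv2) and the standard library are available. Lean on these libraries where they do the work, as an engineer would, in place of code of your own. Each camera call takes 0.05 s, during which the arm holds its last target. There are 200 camera calls.

TASK

Check the pricking iron's teeth: press the green plunger of the light stage's timer all the way down to its stop so the light runs, and let go of it. Then pick up the hand lens and hold it over the teeth of the iron, level, with the lens centred above the teeth and at the height of the red collar on the focus post. Finish while still holding the lens steady there, touching nothing with it, and leave the iron and the other things on the table where they lie.

Things in the scene. Friction and masses are not known exactly. Their poses are not given: they have to be found in the camera images.
- light_stage: Fixed inspection light stage: flat grey case 150 x 210 x 20 mm (its x, y, z), white window in its top face. Origin: centre of its underside, z up; its front (-x) faces the robot within 0.25 rad. In its frame the timer plunger stands at (38, 82) mm and the focus post, a steel rod of 8 mm diameter ending 100 mm above the table, at (52, -80) mm.
- timer_plunger (a joint): Travel of the timer's green plunger in m: 0 = up (light off), 0.012 = down at its stop. Air-damped: resists with about 80 N per m/s of pressing speed (2.4 N at 30 mm/s), its return spring is very weak. Let go, it creeps up for more than a minute (about 5 mm still down after 45 s); the light is on while it is down.
- timer_top (a point): Top centre of the green mushroom head of the plunger (30 mm diameter, 13 mm high), 66 mm above the table when up, on a black round body of 39 mm diameter that ends 40 mm above the table. The point moves with the head.
- focus_mark (a point): Centre of the red collar (18 mm diameter, 8 mm high) clamped round the focus post; its height, 68 to 88 mm above the table, is the height at which the lens centre is in focus over the teeth. It does not slide under light touch.
- iron: Black four-tooth pricking iron, 109 x 16 x 12 mm, lying loose on the white window. Origin: centre of its underside; its x axis points along the tool to the teeth.
- iron_teeth (a point): The teeth of the iron: 48 mm from its origin along its x axis, 6 mm above the window.
- loupe: Hand lens lying flat and loose on the table, 70 to 120 g, 159 mm long: steel ring, 64 mm outer diameter, 10 mm high, with a clear lens; flat-sided black handle 82 x 15 x 16 mm. Origin: on the underside below the lens centre. The handle lies along its -x axis, 45 to 127 mm from the lens axis; z is the lens axis (up), vertical when level.
- lens (a point): Centre of the lens, 5 mm above the loupe's underside.
- loupe_grip (a point): Good place to grip: middle of the handle's height (8 mm above the underside), 72 mm from the lens axis along the loupe's -x axis, near the centre of mass. The handle is 15 mm wide (along the loupe's y) and 16 mm high here.
- wax: Yellow-brown beeswax puck, 51 mm diameter, 17 mm high, loose; lies beside the stage, on the other side from the hand lens. Origin: centre of its underside.
- spool: Spool of brown waxed thread standing on its flange, about 41 mm diameter, 52 mm high, loose, behind the stage on the right. Origin on its underside.
Things that resemble listed ones, but are neither listed nor needed, are in the scene too. Leave any purple look-alike of the iron alone.

How it is judged:
On the way, in this order (a step that is already met when the one before it is completed fails the run):
1. the timer plunger is pressed down to its stop (11 of 12 mm or more) while the lens still lies on the table (value of joint timer_plunger above 0.011 m and height (world z) of lens below 0.02 m), for 0.1 s.
2. the lens is picked up with the fingers (height (world z) of lens above 0.05 m and contact force between loupe and the fingers above 0.5 N), for 0.2 s.
At the end, for the whole second after the job is handed in: Fingers hold the lens still: centre within 6 mm of the red collar's mid height and 12 mm sideways of the teeth, axis within 0.10 rad of vertical; lens and robot touch neither stage nor post, lens clear of the iron; plunger still 2 mm or more down; iron within 10 mm of its start (z of lens in the frame of focus_mark between -0.006 and 0.006 m and horizontal distance between lens and iron_teeth below 0.012 m and angle between loupe's own z axis and vertical below 0.1 rad and linear speed of loupe below 0.02 m/s and contact force between loupe and the fingers above 0.5 N and contact force between each of loupe, the arm, the fingers and light_stage below 0.05 N and contact force between loupe and iron below 0.05 N and value of joint timer_plunger above 0.002 m and distance of iron from where it was at the start of the episode below 0.01 m); the arm keeps its last pose, push and grip.
It fails at once if the pricking iron is shifted by more than 15 mm (distance of iron from where it was at the start of the episode above 0.015 m).
It fails at once if the wax or the thread spool is shifted by more than 20 mm (distance of any of wax, spool from where it was at the start of the episode above 0.02 m).
It also fails if it takes over 45 s, if anything falls off the work surface, if the arm or the gripper's body presses on something with over 40 N, if the wrist force passes 120 N, or if a joint passes its speed limit or range.

## Working session

There is one attempt and no reset: what is moved stays moved. The work goes in short steps, Python scripts to look and compute and a tool call to move; the robot and the scene stay as the last step left them, time stands still between calls to the robot, and variables do not carry over. Pictures are saved under pics/ and viewed, about 8 in all and at most 12, crops included, and the job is handed in when it is done.

Besides the shell and the picture viewer there is one more tool, called after "Emit:" as a command line: name --pt "numbers of a row" for each row, then --argument value for the rest. carry_out: Moves the arm, as the interface text tells. Its arguments: {"type":"object","properties":{"offset":{"type":"array"},"twist":{"type":"array"},"grip":{"type":"number"},"newtons":{"type":"number"}},"required":["offset","twist"]}

```bash
mkdir -p pics; cat > h.py <<'E'
import numpy as np,cv2
from scipy.spatial.transform import Rotation as R
from plant import get_state,snapshot,camera_params,job,r
def ray(cp,u,v):
    K=np.array(cp["camera_matrix"]);d=np.linalg.solve(K,[u,v,1.]);d=np.array([d[0],-d[1],-d[2]])
    o=cp["orientation"];M=R.from_quat(o).as_matrix() if np.size(o)==4 else np.array(o).reshape(3,3)
    return np.array(cp["eye"]),M@d
def onz(cp,u,v,z):
    e,d=ray(cp,u,v);return e+d*(z-e[2])/d[2]
def proj(cp,p):
    K=np.array(cp["camera_matrix"]);o=cp["orientation"];M=R.from_quat(o).as_matrix() if np.size(o)==4 else np.array(o).reshape(3,3)
    c=M.T@(np.array(p)-np.array(cp["eye"]));x=K@[c[0],-c[1],-c[2]];return x[:2]/x[2]
E
python3 - <<'E'
from h import *
print(get_state())
for n in("top","side"):
    im=snapshot(n);cv2.imwrite(f"pics/{n}0.png",im[:,:,::-1]);print(n,camera_params(n))
E
```

```text
{'clock': 0.0, 'q': array([ 1.19782441,  0.6899842 , -0.19451377,  1.56634835,  0.15734625,
        0.90250639, -0.21511755]), 'qd': array([ 0.00027613, -0.00192731,  0.0005212 , -0.00081105, -0.0003278 ,
       -0.00055647, -0.0011292 ]), 'joint_torque': array([ 1.58739003e-03, -5.27564335e+01, -1.26627780e+00, -1.53432924e+01,
       -5.26296627e-02,  6.66489432e-03,  1.59927476e-04]), 'tool_pos': array([ 0.24693927, -0.57338529,  0.20330882]), 'eef_rot': array([-0.59039862,  0.3892496 , -0.38809503,  0.59101308]), 'contact_force': array([-0.10026354,  0.31474622,  0.48858554]), 'moment': array([-0.01765016,  0.02217306,  0.03998924]), 'opening': 0.9966627615213619}
top {'camera_matrix': array([[387.86549356,   0.        , 271.27983857],
       [  0.        , 387.86549356, 206.06626785],
       [  0.        ,   0.        ,   1.        ]]), 'eye': array([ 0.38829897, -0.02122263,  1.02416084]), 'orientation': array([-0.06926443,  0.06657641,  0.7114042 , -0.69618538])}
side {'camera_matrix': array([[440.25244681,   0.        , 281.66189132],
       [  0.        , 440.25244681, 205.77034851],
       [  0.        ,   0.        ,   1.        ]]), 'eye': array([0.3145708 , 0.87408599, 0.93755462]), 'orientation': array([-0.05686651,  0.40098782,  0.90538714, -0.12747194])}
```

View pics/top0.png

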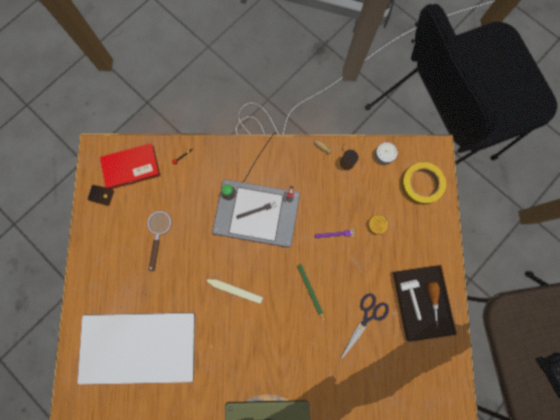

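View pics/side0.png

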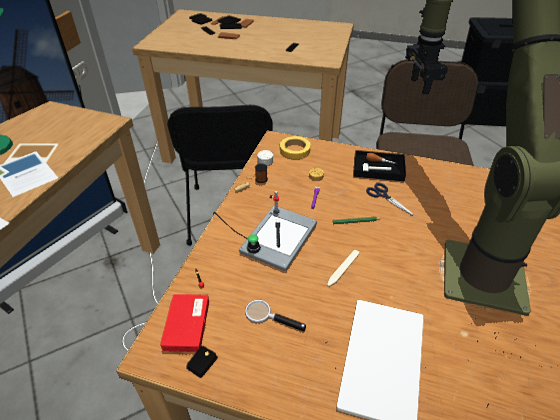

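The top view shows the plunger at (227,190), collar (290,195), iron from (238,217) to its teeth (273,205), lens (159,223) with handle end (152,268), wax (378,225) and spool (349,159). The side view shows the same layout.

```bash
cat > m.py <<'E'
from h import *
def tri(a,b):
    (e1,d1),(e2,d2)=a,b;d1=d1/np.linalg.norm(d1);d2=d2/np.linalg.norm(d2)
    s=np.linalg.lstsq(np.c_[d1,-d2],e2-e1,rcond=None)[0];p,q=e1+s[0]*d1,e2+s[1]*d2
    return (p+q)/2,np.linalg.norm(p-q)
def blob(hsv,lo,hi,box):
    x0,y0,x1,y1=box;m=cv2.inRange(hsv,lo,hi)[y0:y1,x0:x1]
    n,l,s,c=cv2.connectedComponentsWithStats(m);i=1+np.argmax(s[1:,4]);return c[i]+[x0,y0],s[i]
E
python3 - <<'E'
from m import *
T,S=camera_params("top"),camera_params("side")
t=cv2.imread("pics/top0.png");s=cv2.imread("pics/side0.png")
ht,hs=[cv2.cvtColor(x,cv2.COLOR_BGR2HSV) for x in(t,s)]
G=((50,90,40),(85,255,255));Rd=((0,130,70),(8,255,255))
for nm,c,bt,bs in(("green",G,(215,180,240,202),(240,230,265,255)),("red",((0,120,60),(12,255,255)),(283,184,299,202),(268,190,284,206))):
    a,sa=blob(ht,*c,bt);b,sb=blob(hs,*c,bs);print(nm,a,sa,b,sb,tri(ray(T,*a),ray(S,*b)))
    print(' plane',onz(T,*a,.062 if nm=="green" else .078))
# case: bluish-grey/white by low saturation
m=cv2.inRange(ht,(0,0,60),(179,70,255));m=cv2.morphologyEx(m,cv2.MORPH_OPEN,np.ones((3,3)))
mm=np.zeros_like(m);mm[175:252,208:305]=m[175:252,208:305]
c=max(cv2.findContours(mm,0,2)[0],key=cv2.contourArea);q=cv2.boxPoints(cv2.minAreaRect(c));print(cv2.minAreaRect(c))
W=np.array([onz(T,*p,.02)[:2] for p in q]);print("case",W,W.mean(0),np.linalg.norm(np.diff(W,axis=0),axis=1))
# iron: dark within window
w=np.zeros_like(m);w[195:225,234:278]=cv2.inRange(t[195:225,234:278],(0,0,0),(110,110,110));ys,xs=np.nonzero(w)
P=np.array([onz(T,x,y,.028)[:2] for x,y in zip(xs,ys)]);cc=P.mean(0);d=np.linalg.svd(P-cc)[2][0];pr=(P-cc)@d;print("iron",cc,d,pr.min(),pr.max(),P[pr.argmin()],P[pr.argmax()])
for n,u in(("teeth",(273,205)),("lens",(159.5,223)),("hend",(152.5,268))):print(n,onz(T,*u,.026 if n=="teeth" else .008))
for n,u in(("lens",(259,311)),("hend",(304,327)),("teeth",(278,222))):print("side",n,onz(S,*u,.026 if n=="teeth" else .008))
big=np.hstack([cv2.resize(t[170:260,205:305],None,fx=4,fy=4,interpolation=cv2.INTER_CUBIC),cv2.resize(t[195:285,125:195],None,fx=4,fy=4,interpolation=cv2.INTER_CUBIC)])
cv2.imwrite("pics/crop1.png",big);print(big.shape)
E
```

```text
green [226.68539326 189.58426966] [ 7  5 11 10 89] [252.73333333 238.32      ] [ 8  4 10  9 75] (array([0.62208907, 0.09362924, 0.05918303]), np.float64(0.0005845108132532111))
 plane [0.62110842 0.09325521 0.062     ]
red [290.05 194.85] [ 5  8  6  6 20] [275.36 198.04] [ 5  5  6  6 25] (array([ 0.60316532, -0.06699873,  0.07480987]), np.float64(0.004498162223572412))
 plane [ 0.60015913 -0.06705848  0.078     ]
((255.79449462890625, 212.681640625), (79.75932312011719, 56.32841873168945), 9.865806579589844)
case [[ 0.51438097  0.13723764]
 [ 0.66318502  0.11262558]
 [ 0.62094519 -0.09629254]
 [ 0.47446405 -0.06620318]] [0.56824381 0.02184188] [0.15082573 0.21314544 0.14953961]
iron [0.5734648  0.02698956] [ 0.16903643 -0.9856098 ] -0.04580679002054502 0.04405747606668466 [0.55538141 0.07036377] [ 0.5826478  -0.01613624]
teeth [ 0.58553533 -0.02404859  0.026     ]
lens [0.54714419 0.27779615 0.008     ]
hend [0.42954049 0.29195364 0.008     ]
side lens [0.5449529  0.27953447 0.008     ]
side hend [0.42646423 0.29278233 0.008     ]
side teeth [ 0.58359685 -0.0195367   0.026     ]
(360, 680, 3)
```

View pics/crop1.png

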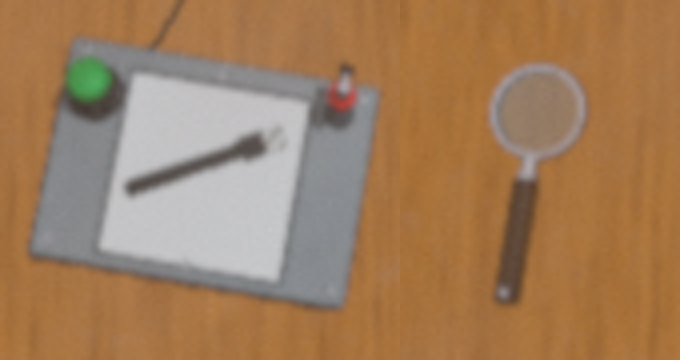

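Emit:
carry_out --pt "0.03 0.05 0.002" --pt "0.03 0.05 0.002" --pt "0.03 0.05 0.002" --pt "0.03 0.05 0.002" --pt "0.03 0.05 0.002" --pt "0.03 0.05 0.002" --pt "0.03 0.05 0.002" --pt "0.03 0.05 0.002" --twist '[-3.8, -3.8, -3.8, -3.8, -3.8, -3.8, -3.8, -3.8]' --grip 0.0

```text
clock: 1.1
tool_pos: [0.4879, -0.1723, 0.22]
eef_rot: [-0.468, 0.531, -0.53, 0.467]
contact_force: [0.9, -0.9, -0.4]
opening: 0.116
```

```bash
python3 - <<'E'
from m import *
cp=camera_params("wrist");im=snapshot("wrist");cv2.imwrite("pics/w1.png",im[:,:,::-1]);print(cp,get_state()["tool_pos"],get_state()["eef_rot"],get_state()["q"])
for p in((.6215,.0935,.066),(.6017,-.067,.078),(.585,-.022,.026)):print(proj(cp,p))
E
```

```text
{'camera_matrix': array([[357.86419858,   0.        , 279.26003703],
       [  0.        , 357.86419858, 207.54202123],
       [  0.        ,   0.        ,   1.        ]]), 'eye': array([ 0.56445879, -0.18076614,  0.40126881]), 'orientation': array([ 0.0985946 , -0.11301153,  0.74162611, -0.65383348])} [ 0.49362448 -0.1617423   0.22024563] [-0.46796215  0.52836576 -0.52699231  0.4734133 ] [ 0.23823161  0.5256058  -0.00812427  1.87011465 -0.00495434  0.74305937
 -1.4499883 ]
[-38.39085364  69.98340334]
[140.6477924   68.31519247]
[120.02865815  95.95344287]
```

View pics/w1.png

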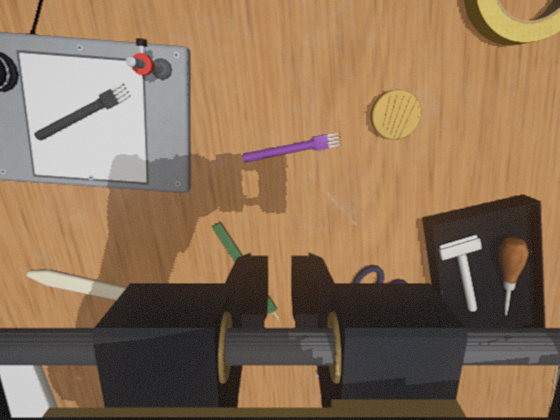

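The wrist view shows the collar at (143,64), the post tip near (131,62), the iron from (37,136) to its tooth tips near (128,90), and the black plunger body at the left edge. I'll triangulate the collar and measure the teeth while moving on.

```bash
python3 - <<'E'
from m import *
cp={'camera_matrix':[[357.86419858,0,279.26003703],[0,357.86419858,207.54202123],[0,0,1]],'eye':[0.56445879,-0.18076614,0.40126881],'orientation':[0.0985946,-0.11301153,0.74162611,-0.65383348]}
T,S=camera_params("top"),camera_params("side")
im=cv2.imread("pics/w1.png");h=cv2.cvtColor(im,cv2.COLOR_BGR2HSV)
a,s=blob(h,(0,150,80),(8,255,255),(120,45,175,85));print(a,s)
for C,p in((T,(290.05,194.85)),(S,(275.36,198.04))):print(tri(ray(cp,*a),ray(C,*p)))
for z in(.07,.075,.08):print(z,onz(cp,*a,z))
tip=onz(cp,128,90,.025);rear=onz(cp,37,136,.028);d=(tip-rear)[:2];print("iron",tip,rear,np.linalg.norm(d));print("teeth",rear[:2]+d/np.linalg.norm(d)*.1025)
E
```

```text
[144.31363636  64.24545455] [ 14   9  19  22 220]
(array([ 0.60438739, -0.06726709,  0.06608016]), np.float64(0.00313875379633293))
(array([ 0.60554721, -0.06907607,  0.07314748]), np.float64(0.0010168784677701793))
0.07 [ 0.60543025 -0.06810902  0.07      ]
0.075 [ 0.60481185 -0.06980941  0.075     ]
0.08 [ 0.60419345 -0.0715098   0.08      ]
iron [ 0.58959605 -0.03094549  0.025     ] [0.55723836 0.07209939 0.028     ] 0.10800587409635128
teeth [ 0.58794653 -0.02569252]
```

Emit:
carry_out --pt "0.016 0.033 0" --pt "0.016 0.033 0" --pt "0.016 0.033 0" --pt "0.016 0.033 0" --pt "0.016 0.033 0" --pt "0.016 0.033 -0.03" --pt "0.016 0.033 -0.03" --pt "0.016 0.033 -0.03" --twist '[0, 0, 0, 0, 0, 0, 0, 0]'

```text
clock: 2.15
tool_pos: [0.6155, 0.0908, 0.1289]
eef_rot: [-0.468, 0.53, -0.53, 0.468]
contact_force: [-1.0, -0.3, 0.2]
opening: 0.003
```

```bash
python3 - <<'E'
from m import *
cp=camera_params("wrist");im=snapshot("wrist");cv2.imwrite("pics/w2.png",im[:,:,::-1]);s=get_state();print(cp,s["tool_pos"],s["contact_force"])
print("plunger exp",proj(cp,(.6215,.0935,.066)),"tcp",proj(cp,s["tool_pos"]))
E
```

```text
{'camera_matrix': array([[357.86419858,   0.        , 279.26003703],
       [  0.        , 357.86419858, 207.54202123],
       [  0.        ,   0.        ,   1.        ]]), 'eye': array([0.69210454, 0.08246719, 0.31013934]), 'orientation': array([ 0.09882059, -0.11286294,  0.74083193, -0.65472475])} [0.61471845 0.09787177 0.12475541] [ 1.61339416  4.85823365 -1.84779513]
plunger exp [276.5581891  201.62167582] tcp [269.43056918 243.54512533]
```

View pics/w2.png

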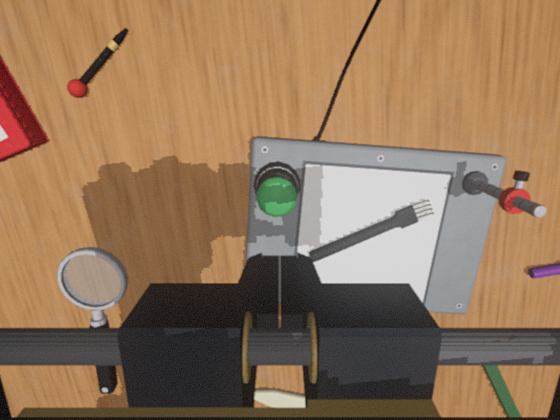

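The view shows the green head centred at about (277,196), with the collar at (516,201), post tip (541,211), tooth tips near (431,208) and lens ring centre (93,278).

```bash
python3 - <<'E'
from m import *
c2={'camera_matrix':[[357.86419858,0,279.26003703],[0,357.86419858,207.54202123],[0,0,1]],'eye':[0.69210454,0.08246719,0.31013934],'orientation':[0.09882059,-0.11286294,0.74083193,-0.65472475]}
c1=dict(c2,eye=[0.56445879,-0.18076614,0.40126881],orientation=[0.0985946,-0.11301153,0.74162611,-0.65383348])
S=camera_params("side")
h=cv2.cvtColor(cv2.imread("pics/w2.png"),cv2.COLOR_BGR2HSV)
g,s=blob(h,(50,90,40),(85,255,255),(240,150,320,230));print("green",g,s,onz(c2,*g,.06))
a,s=blob(h,(0,150,80),(8,255,255),(490,180,545,225));print("red",a,s)
print("w1w2",tri(ray(c2,*a),ray(c1,144.31,64.25)));print("w2 side",tri(ray(c2,*a),ray(S,275.36,198.04)))
print("post tip w1w2",tri(ray(c2,540,210.5),ray(c1,131,62)),"base",onz(c2,475,182,.02))
p0=onz(c2,540,210.5,.1)
for z in(.068,.073,.078,.083,.088):print(z,proj(c2,[p0[0],p0[1],z]))
print("tip",onz(c2,433,207,.026),"rear",onz(c2,311,258,.028),"tip tri",tri(ray(c2,433,207),ray(c1,128,90)))
print("lens",onz(c2,93,278,.008))
E
```

```text
green [276.33637117 196.2071251 ] [  17   27   39   39 1207] [0.6238407  0.09341817 0.06      ]
red [513.75138122 199.62983425] [ 10   8  31  26 362]
w1w2 (array([ 0.60497966, -0.06909367,  0.07302018]), np.float64(0.00016650616028680677))
w2 side (array([ 0.60557423, -0.06790977,  0.07448183]), np.float64(0.0004065143101223921))
post tip w1w2 (array([ 0.60513567, -0.06842511,  0.09957739]), np.float64(0.0010065170151860434)) base [ 0.60481304 -0.06999398  0.02      ]
0.068 [508.30903542 196.60315698]
0.073 [512.74207247 198.54709339]
0.078 [517.35049168 200.56793684]
0.083 [522.14491094 202.67034341]
0.088 [527.13682288 204.85935272]
tip [ 0.58936791 -0.03305357  0.026     ] rear [0.55655925 0.07206593 0.028     ] tip tri (array([ 0.5896969 , -0.03220806,  0.02774546]), np.float64(0.0006557020919035716))
lens [0.55156441 0.27720252 0.008     ]
```

Emit:
carry_out --pt "0.008 0.003 -0.02" --pt "0 0 -0.02" --pt "0 0 -0.015" --pt "0 0 -0.006" --pt "0 0 -0.004" --pt "0 0 -0.004" --pt "0 0 -0.004" --pt "0 0 -0.003" --twist '[0, 0, 0, 0, 0, 0, 0, 0]'

```text
clock: 3.2
tool_pos: [0.6234, 0.0931, 0.0541]
eef_rot: [0.468, -0.53, 0.53, -0.468]
contact_force: [-0.0, 0.3, -0.5]
opening: 0.005
```

Emit:
carry_out --pt "0 0 -0.001" --pt "0 0 0" --twist '[0, 0]'

```text
clock: 3.45
tool_pos: [0.6233, 0.093, 0.0531]
eef_rot: [0.468, -0.53, 0.53, -0.468]
contact_force: [-0.2, -0.8, 0.3]
opening: 0.003
```

Emit:
carry_out --pt "0 0 -0.001" --pt "0 0 -0.001" --pt "0 0 0" --twist '[0, 0, 0]'

```text
clock: 3.82
tool_pos: [0.6233, 0.093, 0.0511]
eef_rot: [-0.468, 0.53, -0.53, 0.468]
contact_force: [-0.2, -0.1, 0.2]
opening: 0.006
```

```bash
python3 - <<'E'
from m import *
im=snapshot("wrist");s=get_state();print(s["tool_pos"],s["contact_force"]);cv2.imwrite("pics/w3.png",cv2.resize(im[130:330,180:380,::-1],None,fx=3,fy=3))
E
```

```text
[0.62332783 0.09302453 0.05114587] [-0.52342268 -0.76437678  0.33380733]
```

View pics/w3.png

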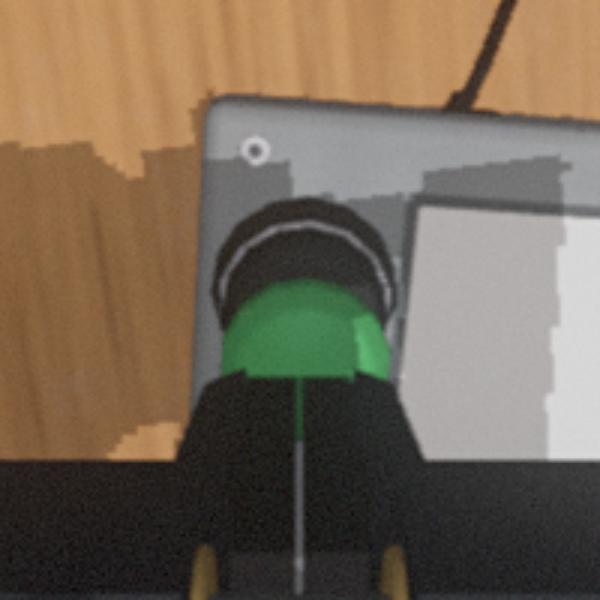

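The fingertips sit on the green head but no stop force is felt yet, so I'll keep pressing in small steps.

Emit:
carry_out --pt "0 0 -0.001" --pt "0 0 -0.001" --pt "0 0 0" --twist '[0, 0, 0]'

```text
clock: 4.25
tool_pos: [0.6233, 0.093, 0.049]
eef_rot: [-0.468, 0.53, -0.53, 0.468]
contact_force: [0.3, -1.1, -0.5]
opening: 0.006
```

```bash
python3 - <<'E'
from m import *
cp=camera_params("wrist");im=snapshot("wrist");s=get_state();print(s["tool_pos"],s["contact_force"],"tcp px",proj(cp,s["tool_pos"]))
cv2.imwrite("pics/w4.png",im[:,:,::-1])
h=cv2.cvtColor(im,cv2.COLOR_RGB2HSV)
g,st=blob(h,(50,90,30),(85,255,255),(230,150,330,300));print("bbox",st)
t=np.linspace(0,2*np.pi,60)
for z in(.053,.05,.045,.041):
    P=np.array([proj(cp,(.6235+.015*np.cos(a),.0934+.015*np.sin(a),z)) for a in t]);print(z,P.min(0),P.max(0))
P=np.array([proj(cp,(.6235+.0195*np.cos(a),.0934+.0195*np.sin(a),.04)) for a in t]);print("body",P.min(0),P.max(0))
sd=snapshot("side");cv2.imwrite("pics/s2.png",cv2.resize(sd[190:280,200:320,::-1],None,fx=5,fy=5,interpolation=cv2.INTER_CUBIC))
E
```

```text
[0.62328091 0.09299217 0.0490734 ] [-0.37488525  0.26973213  0.13581621] tcp px [281.88352973 243.64988617]
bbox [  24   74   56   54 1465]
0.053 [253.19182806 219.83018757] [309.06370487 271.4312903 ]
0.05 [253.58382194 217.97499609] [308.63399922 268.91725152]
0.045 [254.2121177  215.00399772] [307.94522019 264.88400344]
0.041 [254.69349963 212.72981924] [307.41746597 261.79076228]
body [246.9290506  204.46675632] [315.16175677 268.00599983]
```

View pics/s2.png

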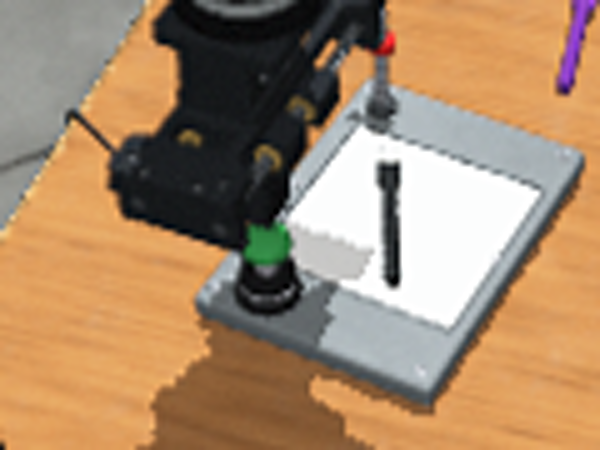

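```bash
python3 - <<'E'
from m import *
cp=camera_params("wrist");s=get_state()
c2=dict(cp,eye=[0.69210454,0.08246719,0.31013934],orientation=[0.09882059,-0.11286294,0.74083193,-0.65472475])
t=np.linspace(0,2*np.pi,60)
for C,n in((c2,"w2 rows 177-216 cols257-296"),(cp,"now rows 224- cols 254-310")):
  print(n)
  for z in(.065,.06,.056,.053,.048):
    P=np.array([proj(C,(.6235+.015*np.cos(a),.0934+.015*np.sin(a),z)) for a in t]);print(z,P.min(0).round(1),P.max(0).round(1))
# finger tip in view: tool points
M=R.from_quat(s["eef_rot"]).as_matrix();p=s["tool_pos"];print(M.round(3))
for dy in(0,-.01,-.02):
  for dz in(-.009,0,.009):print(dy,dz,proj(cp,p+M@[0,dy,dz]).round(1))
S=camera_params("side")
for q in((.6235,.0934,.066),(.6235,.0934,.054),p):print((proj(S,q)-[200,190])*5)
h=cv2.cvtColor(cv2.imread("pics/w4.png"),cv2.COLOR_BGR2HSV);m=cv2.inRange(h,(50,90,30),(85,255,255))
for row in range(222,282,4):
    x=np.nonzero(m[row,230:330])[0]+230;print(row,len(x),(x.min(),x.max()) if len(x) else '')
E
```

```text
w2 rows 177-216 cols257-296
0.065 [255.3 177.9] [297.4 218.5]
0.06 [255.8 176.4] [297.1 216.2]
0.056 [256.1 175.2] [296.9 214.5]
0.053 [256.4 174.3] [296.7 213.3]
0.048 [256.8 172.9] [296.4 211.3]
now rows 224- cols 254-310
0.065 [251.6 227.9] [310.9 282.3]
0.06 [252.3 224.5] [310.1 277.6]
0.056 [252.8 221.8] [309.5 274.1]
0.053 [253.2 219.9] [309.1 271.5]
0.048 [253.9 216.9] [308.4 267.3]
[[-0.123 -0.     0.992]
 [-0.992 -0.    -0.123]
 [ 0.    -1.    -0.   ]]
0 -0.009 [281.9 258.7]
0 0 [282.  243.7]
0 0.009 [282.  228.3]
-0.01 -0.009 [282.  266.9]
-0.01 0 [282.1 251.3]
-0.01 0.009 [282.1 235.1]
-0.02 -0.009 [282.2 276. ]
-0.02 0 [282.2 259.6]
-0.02 0.009 [282.3 242.7]
[261.31118063 232.3386569 ]
[262.30482968 247.45066246]
[263.32125046 253.07125181]
222 0 
226 20 (np.int64(270), np.int64(291))
230 35 (np.int64(264), np.int64(298))
234 44 (np.int64(259), np.int64(302))
238 50 (np.int64(257), np.int64(306))
242 53 (np.int64(255), np.int64(307))
246 55 (np.int64(254), np.int64(308))
250 56 (np.int64(254), np.int64(309))
254 49 (np.int64(254), np.int64(309))
258 2 (np.int64(279), np.int64(280))
262 1 (np.int64(279), np.int64(279))
266 2 (np.int64(279), np.int64(280))
270 2 (np.int64(278), np.int64(279))
274 1 (np.int64(280), np.int64(280))
278 0
```

View pics/w4.png

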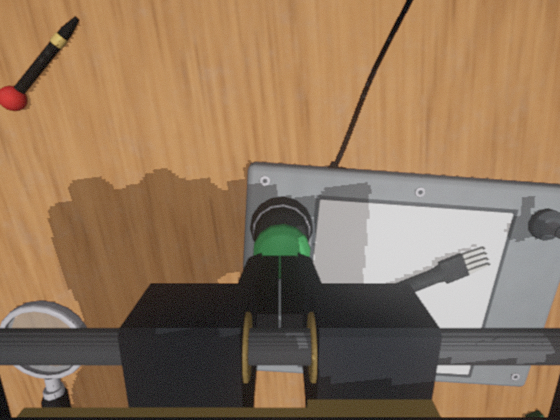

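The head is still up, with its rim at about z = 0.060. In the image the closed fingertips end well behind the nominal TCP, so I'll press deeper and track the head's rows and the force.

Emit:
carry_out --pt "0 0 -0.003" --pt "0 0 -0.003" --pt "0 0 0" --twist '[0, 0, 0]'

```text
clock: 4.72
tool_pos: [0.623, 0.0929, 0.0427]
eef_rot: [-0.468, 0.53, -0.53, 0.468]
contact_force: [0.0, 0.4, -0.0]
opening: 0.006
```

```bash
cat > head.py <<'E'
from m import *
cp=camera_params("wrist");im=snapshot("wrist");s=get_state();print(s["clock"],s["tool_pos"],s["contact_force"])
h=cv2.cvtColor(im,cv2.COLOR_RGB2HSV);m=cv2.inRange(h,(50,90,30),(85,255,255))[150:300,230:330];ys=np.nonzero(m.sum(1)>255*5)[0]+150;print("rows",ys.min(),ys.max())
t=np.linspace(0,2*np.pi,60)
for z in(.06,.057,.054,.051,.048):print(z,min(proj(cp,(.6235+.015*np.cos(a),.0934+.015*np.sin(a),z))[1] for a in t).round(1))
E
python3 head.py
```

```text
4.775 [0.62316274 0.09299793 0.04290094] [-0.15882666  0.29520731  0.60710991]
rows 229 256
0.06 228.4
0.057 226.3
0.054 224.2
0.051 222.2
0.048 220.3
```

Emit:
carry_out --pt "0 0 -0.003" --pt "0 0 -0.003" --pt "0 0 -0.003" --pt "0 0 0" --twist '[0, 0, 0, 0]'

```text
clock: 5.28
tool_pos: [0.6231, 0.0929, 0.0338]
eef_rot: [-0.468, 0.53, -0.53, 0.468]
contact_force: [-0.5, -0.4, 0.4]
opening: 0.004
```

```bash
python3 head.py
```

```text
5.325 [0.62321623 0.09299761 0.03397337] [ 0.4382256   0.73110586 -0.17567453]
rows 235 256
0.06 235.3
0.057 232.9
0.054 230.6
0.051 228.4
0.048 226.3
```

```bash
python3 - <<'E'
from m import *
cp=camera_params("wrist");s=get_state();p=s["tool_pos"]
for z in(.034,.05,.06,.066,.07,.08):print(z,(onz(cp,280,256,z)-p).round(4))
im=snapshot("side");S=camera_params("side");x=cv2.resize(im[205:265,225:285,::-1],None,fx=9,fy=9,interpolation=cv2.INTER_CUBIC);cv2.imwrite("pics/s3.png",x)
for q in((.6235,.0934,.066),(.6235,.0934,.053),p,p+[0,0,.02],p+[0,0,.03],p+[0,0,.04]):print(((proj(S,q)-[225,205])*9).round())
E
```

```text
0.034 [-0.0072  0.0019  0.    ]
0.05 [0.0002 0.001  0.016 ]
0.06 [0.0048 0.0004 0.026 ]
0.066 [0.0076 0.0001 0.032 ]
0.07 [ 0.0095 -0.0001  0.036 ]
0.08 [ 0.0141 -0.0007  0.046 ]
[245. 283.]
[247. 313.]
[251. 354.]
[248. 310.]
[247. 287.]
[245. 264.]
```

View pics/s3.png

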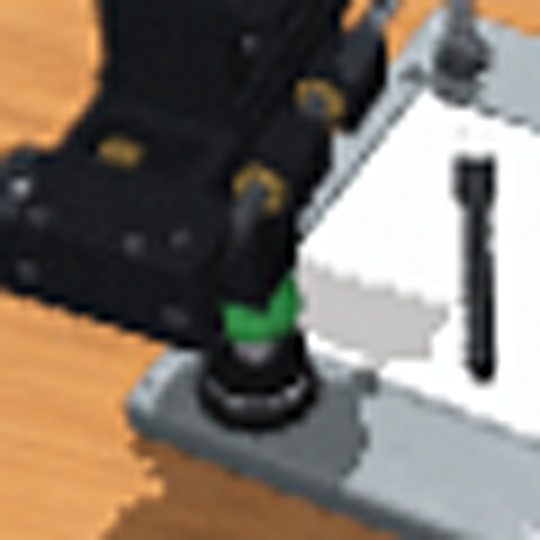

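Both views suggest that the real end of the closed fingers is about 32 mm behind the nominal TCP and just reaching the head. I'll continue the descent.

Emit:
carry_out --pt "0 0 -0.003" --pt "0 0 -0.003" --pt "0 0 -0.003" --twist '[0, 0, 0]'

```text
clock: 5.75
tool_pos: [0.6237, 0.0931, 0.0252]
eef_rot: [0.468, -0.53, 0.53, -0.468]
contact_force: [0.1, 1.2, 1.9]
opening: 0.001
```

```bash
python3 head.py; python3 -c "from plant import r;print(r.grip_point_offset,[a for a in dir(r) if a[0]!='_'])"
```

```text
5.8 [0.6233815  0.09299808 0.02470945] [-0.26487426  0.09343931  0.34635102]
rows 238 255
0.06 243.7
0.057 241.1
0.054 238.5
0.051 236.1
0.048 233.8
0.0187 ['Unreachable', 'grip_point_offset']
```

It's now pressing: the head is about 6 mm down and the force is 1.9 N.

Emit:
carry_out --pt "0 0 -0.003" --pt "0 0 -0.003" --pt "0 0 -0.001" --pt "0 0 -0.001" --pt "0 0 0" --twist '[0, 0, 0, 0, 0]'

```text
clock: 6.42
tool_pos: [0.6235, 0.093, 0.0188]
eef_rot: [0.468, -0.53, 0.53, -0.468]
contact_force: [-3.0, 1.1, 13.7]
opening: 0.009
```

```bash
python3 head.py
```

```text
6.475 [0.62346705 0.09300941 0.01882047] [-3.27765765 -0.26688793 14.67903224]
rows 238 255
0.06 249.1
0.057 246.3
0.054 243.6
0.051 241.0
0.048 238.4
```

The plunger is at its stop: 14 N, and the head rim is 12 mm lower. I'll release it and go over the hand lens.

Emit:
carry_out --pt "0 0 0.03" --pt "0 0 0.05" --pt "0 0 0.05" --pt "-0.03 0.038 0.01" --pt "-0.03 0.038 0" --pt "-0.03 0.038 0" --pt "-0.03 0.04 0" --pt "-0.027 0.04 0" --twist '[0, 0, 0, 0, 0, 0, 0, 0]'

```text
clock: 7.48
tool_pos: [0.4749, 0.288, 0.1568]
eef_rot: [-0.468, 0.53, -0.53, 0.468]
contact_force: [1.3, 0.8, 0.4]
opening: 0.004
```

Emit:
carry_out --pt "0 0 -0.03" --pt "0 0 -0.02" --pt "0 0 0" --pt "0 0 0" --twist '[0, 0, 0, 0]' --grip 0.045 --newtons 35

```text
clock: 7.98
tool_pos: [0.4768, 0.287, 0.1076]
eef_rot: [0.468, -0.53, 0.53, -0.468]
contact_force: [0.5, 0.1, -1.2]
opening: 0.434
```

```bash
python3 - <<'E'
from m import *
cp=camera_params("wrist");im=snapshot("wrist");cv2.imwrite("pics/w5.png",im[:,:,::-1]);s=get_state();print({k:cp[k] for k in("eye","orientation")},s["tool_pos"],s["contact_force"],s["opening"])
E
```

```text
{'eye': array([0.55312392, 0.27857862, 0.28891682]), 'orientation': array([ 0.09825011, -0.11269447,  0.74105747, -0.65458436])} [0.47694839 0.28711918 0.1078831 ] [ 0.34440627 -0.43056881 -0.64941628] 0.4823888281833689
```

View pics/w5.png

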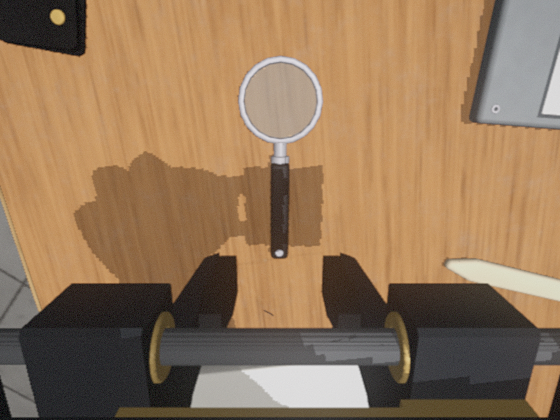

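The ring centre is at (280.5,99) and the handle runs straight down to (279.5,258). The finger gap is centred at column 280, so the jaws line up with the handle.

```bash
python3 - <<'E'
from m import *
cp=camera_params("wrist");s=get_state();p=s["tool_pos"];M=R.from_quat(s["eef_rot"]).as_matrix();C=R.from_quat(cp["orientation"]).as_matrix()
l=onz(cp,280.5,99,.008);e=onz(cp,279.5,257,.012);d=(l-e)[:2];print("lens",l,"end",e,np.linalg.norm(d),np.degrees(np.arctan2(d[1],d[0])))
g=l[:2]-d/np.linalg.norm(d)*.072;print("grip",g,"delta",g-p[:2])
for dy in(0,-.01,-.02,-.03,-.035,-.04):
  row=[]
  for dz in(-.009,0,.009,.0):
    q=p+M@[0.021,dy,dz];c=C.T@(q-cp["eye"]);row.append((proj(cp,q).round(0).tolist(),round(-c[2],3)))
  print(dy,row)
E
```

```text
lens [0.55178011 0.27854632 0.008     ] end [0.42480999 0.29511064 0.012     ] 0.1280460358947823 -7.432738793643321
grip [0.4803851 0.2878604] delta [0.00343671 0.00074122]
0 [([320.0, 259.0], np.float64(0.199)), ([320.0, 244.0], np.float64(0.196)), ([321.0, 228.0], np.float64(0.193)), ([320.0, 244.0], np.float64(0.196))]
-0.01 [([322.0, 267.0], np.float64(0.189)), ([322.0, 251.0], np.float64(0.186)), ([323.0, 235.0], np.float64(0.184)), ([322.0, 251.0], np.float64(0.186))]
-0.02 [([324.0, 276.0], np.float64(0.179)), ([325.0, 260.0], np.float64(0.177)), ([325.0, 243.0], np.float64(0.174)), ([325.0, 260.0], np.float64(0.177))]
-0.03 [([326.0, 286.0], np.float64(0.17)), ([327.0, 269.0], np.float64(0.167)), ([328.0, 251.0], np.float64(0.165)), ([327.0, 269.0], np.float64(0.167))]
-0.035 [([328.0, 292.0], np.float64(0.165)), ([329.0, 274.0], np.float64(0.162)), ([329.0, 256.0], np.float64(0.16)), ([329.0, 274.0], np.float64(0.162))]
-0.04 [([329.0, 297.0], np.float64(0.16)), ([330.0, 279.0], np.float64(0.158)), ([331.0, 261.0], np.float64(0.155)), ([330.0, 279.0], np.float64(0.158))]
```

The measured length is 128 mm against 127 mm nominal. The fingertips do sit about 35 mm behind the reported TCP, matching the plunger contact. I'll descend to a TCP height of about -0.023, which puts the tips about 12 mm above the table.

Emit:
carry_out --pt "0.004 0.001 -0.03" --pt "0 0 -0.03" --pt "0 0 -0.03" --pt "0 0 -0.02" --pt "0 0 -0.01" --pt "0 0 -0.005" --pt "0 0 -0.004" --pt "0 0 0" --twist '[0, 0, 0, 0, 0, 0, 0, 0]'

```text
clock: 9.02
tool_pos: [0.4805, 0.2881, -0.0215]
eef_rot: [0.468, -0.53, 0.53, -0.468]
contact_force: [-0.8, -0.1, -0.3]
opening: 0.507
```

Emit:
carry_out --pt "0 0 -0.002" --pt "0 0 -0.002" --pt "0 0 -0.002" --pt "0 0 0" --twist '[0, 0, 0, 0]'

```text
clock: 9.52
tool_pos: [0.4802, 0.2879, -0.028]
eef_rot: [0.468, -0.53, 0.53, -0.468]
contact_force: [0.2, -0.1, 0.1]
opening: 0.51
```

Emit:
carry_out --pt "0 0 -0.002" --pt "0 0 -0.001" --pt "0 0 -0.001" --pt "0 0 0" --twist '[0, 0, 0, 0]'

```text
clock: 10.02
tool_pos: [0.4803, 0.2879, -0.0319]
eef_rot: [0.468, -0.53, 0.53, -0.468]
contact_force: [-0.6, -0.3, 0.2]
opening: 0.509
```

Tips are now about 3 mm above the table with no contact. I'll close.

Emit:
carry_out --pt "0 0 0" --pt "0 0 0" --pt "0 0 0" --pt "0 0 0" --pt "0 0 0" --pt "0 0 0" --twist '[0, 0, 0, 0, 0, 0]' --grip 0.0 --newtons 35

```text
clock: 10.78
tool_pos: [0.4803, 0.2879, -0.0318]
eef_rot: [0.468, -0.53, 0.53, -0.468]
contact_force: [0.1, -0.3, 1.3]
opening: 0.166
```

Emit:
carry_out --pt "0 0 0.005" --pt "0 0 0.01" --pt "0 0 0.02" --pt "0 0 0.03" --pt "0 0 0.03" --pt "0 0 0.02" --pt "0 0 0.01" --pt "0 0 0" --twist '[0, 0, 0, 0, 0, 0, 0, 0]'

```text
clock: 11.78
tool_pos: [0.4807, 0.2883, 0.0941]
eef_rot: [0.468, -0.53, 0.53, -0.469]
contact_force: [-0.1, 1.0, -1.4]
opening: 0.168
```

```bash
python3 - <<'E'
from m import *
cp=camera_params("wrist");im=snapshot("wrist");cv2.imwrite("pics/w6.png",im[:,:,::-1]);s=get_state();print({k:cp[k] for k in("eye","orientation")},s["tool_pos"],s["contact_force"],s["moment"],s["opening"])
E
```

```text
{'eye': array([0.55693547, 0.27974652, 0.27551199]), 'orientation': array([ 0.09775102, -0.11266967,  0.74093146, -0.65480597])} [0.48021018 0.28795048 0.09332143] [ 0.07210203  0.43213802 -0.77522875] [ 0.02902144  0.05447019 -0.01780235] 0.16795472928727662
```

View pics/w6.png

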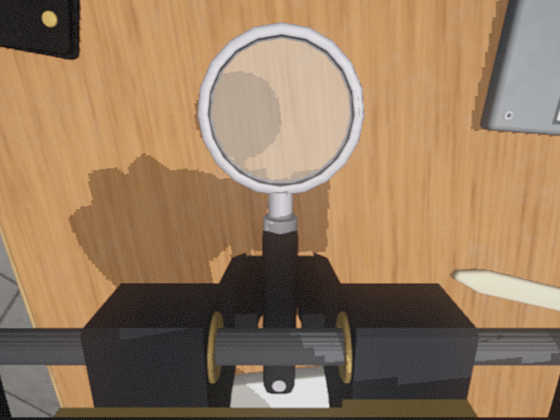

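The loupe is held firmly, with the opening at 0.168, or about 15 mm. The ring spans columns 198–363 and rows 24–195. I'll check the level and lens position against prediction.

```bash
cat > ring.py <<'E'
from m import *
def ring(cp,im):
    # outer ring outline: bright low-saturation pixels, ellipse fit
    h=cv2.cvtColor(im,cv2.COLOR_BGR2HSV);m=cv2.inRange(h,(0,0,150),(179,45,255));m[200:]=0;m[:,:180]=0;m[:,380:]=0
    m=cv2.morphologyEx(m,cv2.MORPH_CLOSE,np.ones((3,3)))
    c=max(cv2.findContours(m,0,1)[0],key=lambda c:cv2.boundingRect(c)[2]).reshape(-1,2);c=c[c[:,1]<186]
    return cv2.fitEllipse(c.astype(np.float32)),c
def pred(cp,c,yaw,pitch,h=.005):
    A=R.from_euler("ZY",[yaw,pitch]).as_matrix();t=np.linspace(0,2*np.pi,180)
    out=[]
    for z in(-h,h):out+=[proj(cp,np.array(c)+A@[.032*np.cos(a),.032*np.sin(a),z]) for a in t]
    e=cv2.convexHull(np.array(out,np.float32)).reshape(-1,2);return e.min(0).round(1),e.max(0).round(1)
E
python3 - <<'E'
from ring import *
cp=camera_params("wrist");im=cv2.imread("pics/w6.png");E,c=ring(cp,im);print(E,c.min(0),c.max(0))
s=get_state();p=s["tool_pos"];yaw=-.128;z=.130
L=p[:2]+.0715*np.array([np.cos(yaw),np.sin(yaw)]);print(L)
for zz in(.125,.13,.135):print(zz,pred(cp,[*L,zz],yaw,0))
for pt in(-.1,-.05,.05,.1):
    # pivot at grip
    g=np.array([p[0],p[1],.133]);A=R.from_euler("ZY",[yaw,pt]).as_matrix();print(pt,pred(cp,g+A@[.0715,0,-.003],yaw,pt))
print(onz(cp,*E[0],.132))
E
```

```text
((280.66400146484375, 108.54454040527344), (164.80807495117188, 170.7093048095703), 0.4437510669231415) [198  23] [364 185]
[0.55112525 0.27882345]
0.125 (array([201.6,  20.1], dtype=float32), array([365.9, 190.5], dtype=float32))
0.13 (array([198.8,  17.2], dtype=float32), array([368.9, 193.6], dtype=float32))
0.135 (array([195.8,  14. ], dtype=float32), array([372.2, 197. ], dtype=float32))
-0.1 (array([194.4,  12.9], dtype=float32), array([373.8, 197.2], dtype=float32))
-0.05 (array([196.7,  14.7], dtype=float32), array([371.3, 195.3], dtype=float32))
0.05 (array([200.9,  20.3], dtype=float32), array([366.7, 192.3], dtype=float32))
0.1 (array([202.8,  23.9], dtype=float32), array([364.5, 191.2], dtype=float32))
[0.55228385 0.27987078 0.132     ]
```

```bash
python3 - <<'E'
from ring import *
cp=camera_params("wrist")
c5=dict(cp,eye=[0.55312392,0.27857862,0.28891682],orientation=[0.09825011,-0.11269447,0.74105747,-0.65458436])
im=cv2.imread("pics/w5.png");im[150:]=0;E,c=ring(c5,im);print("w5",E,c.min(0),c.max(0))
L=onz(c5,*E[0],.006)[:2];print(L)
for z in(0,.005,.01):print(z,pred(c5,[*L,z],-.128,0))
# side + top now
S,T=camera_params("side"),camera_params("top")
s=snapshot("side");t=snapshot("top");cv2.imwrite("pics/s4.png",s[:,:,::-1]);cv2.imwrite("pics/t4.png",t[:,:,::-1])
for n,C in(("s",S),("t",T)):print(n,proj(C,(.552,.279,.13)),pred(C,[.552,.279,.13],-.128,0),pred(C,[.552,.279,.125],-.128,.06))
a=s[215:275,215:290,::-1];b=t[185:245,120:195,::-1]
cv2.imwrite("pics/st4.png",np.hstack([cv2.resize(x,None,fx=5,fy=5,interpolation=cv2.INTER_CUBIC) for x in(a,b)]))
for n,img,(x0,y0,x1,y1) in(("s",s,(215,215,300,275)),("t",t,(120,185,195,245))):
    h=cv2.cvtColor(img,cv2.COLOR_RGB2HSV);m=cv2.inRange(h,(0,0,120),(179,60,255))[y0:y1,x0:x1]
    k,l,st,ce=cv2.connectedComponentsWithStats(m);i=1+np.argmax(st[1:,2]*st[1:,3]);print(n,st[i][:2]+[x0,y0],st[i],ce[i])
E
```

```text
w5 ((280.134521484375, 100.3466796875), (82.55558013916016, 89.21598052978516), 0.33662712574005127) [238  56] [322 149]
[0.55055369 0.27877855]
0 (array([238. ,  54.8], dtype=float32), array([322.3, 142.8], dtype=float32))
0.005 (array([237.3,  54. ], dtype=float32), array([323. , 143.6], dtype=float32))
0.01 (array([236.5,  53.2], dtype=float32), array([323.8, 144.4], dtype=float32))
s [254.29684406 279.39804162] (array([240.2, 267.2], dtype=float32), array([268.2, 292.1], dtype=float32)) (array([240.3, 268.8], dtype=float32), array([268.4, 293.2], dtype=float32))
t [144.03540166 213.24497664] (array([129.6, 199.5], dtype=float32), array([158.3, 227.1], dtype=float32)) (array([130.4, 200. ], dtype=float32), array([158.9, 227.4], dtype=float32))
s [239 217] [ 24   2  28  44 396] [41.40151515 25.10353535]
t [130 202] [ 10  17  27  25 203] [23.54679803 28.64039409]
```

The same measure on the table pose (w5, known level) shows the same ~2% edge shrinkage. So the loupe is level to within about 0.03 rad, with the lens at z ≈ 0.128–0.130. I'll carry it across at that height.

Emit:
carry_out --pt "0.005 -0.025 0" --pt "0.005 -0.045 0" --pt "0.005 -0.05 0" --pt "0.005 -0.055 0" --pt "0.005 -0.055 0" --pt "0.005 -0.045 0" --pt "0.005 -0.025 0" --pt "0 0 0" --twist '[0, 0, 0, 0, 0, 0, 0, 0]'

```text
clock: 12.92
tool_pos: [0.515, -0.0148, 0.0924]
eef_rot: [0.467, -0.531, 0.531, -0.466]
contact_force: [-0.8, -0.3, -1.0]
opening: 0.167
```

Emit:
carry_out --pt "0 0 -0.01" --pt "0 0 -0.015" --pt "0 0 -0.01" --pt "0 0 -0.005" --pt "0 0 0" --pt "0 0 0" --twist '[0, 0, 0, 0, 0, 0]'

```text
clock: 13.68
tool_pos: [0.5156, -0.012, 0.0534]
eef_rot: [0.468, -0.53, 0.53, -0.468]
contact_force: [0.8, 0.3, -0.9]
opening: 0.166
```

```bash
python3 - <<'E'
from ring import *
cp=camera_params("wrist");im=snapshot("wrist");cv2.imwrite("pics/w7.png",im[:,:,::-1]);s=get_state();print({k:cp[k] for k in("eye","orientation")},s["tool_pos"],s["contact_force"],s["opening"])
p=s["tool_pos"];L=p+[.0708,-.0090,.0355]
print("lens est",L,pred(cp,L,-.128,0),"teeth px",proj(cp,(.588,-.0265,.026)),"collar",proj(cp,(.605,-.069,.074)))
E
```

```text
{'eye': array([ 0.5919632 , -0.02032599,  0.23469482]), 'orientation': array([ 0.09837216, -0.11257337,  0.74095115, -0.65470722])} [ 0.51564043 -0.01203726  0.05346865] [ 0.29714421 -0.84481527 -0.21378616] 0.16657869399481245
lens est [ 0.58644043 -0.02103726  0.08896865] (array([199.2,  18. ], dtype=float32), array([367.9, 193.1], dtype=float32)) teeth px [291.68717253 102.72658307] collar [392.92158397  48.79895267]
```

View pics/w7.png

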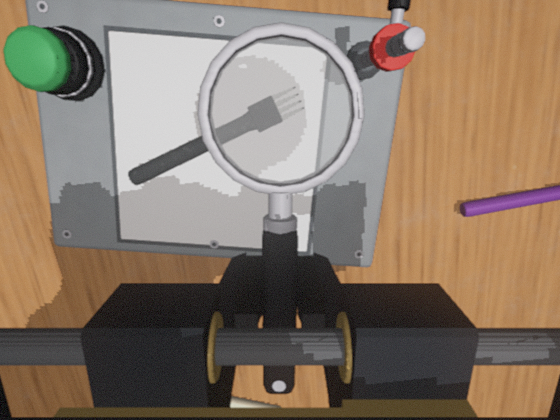

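The view shows the teeth through the lens, centred near (289,101) against a ring centre of (281,108). The collar, at (393,47), is clear of the ring. I'll refine the collar height with this extra view before lowering.

```bash
python3 - <<'E'
from ring import *
cp=camera_params("wrist")
mk=lambda e,o:dict(cp,eye=e,orientation=o)
V=[(mk([0.56445879,-0.18076614,0.40126881],[0.0985946,-0.11301153,0.74162611,-0.65383348]),"w1",(120,45,175,85)),(mk([0.69210454,0.08246719,0.31013934],[0.09882059,-0.11286294,0.74083193,-0.65472475]),"w2",(490,180,545,225)),(mk([0.5919632,-0.02032599,0.23469482],[0.09837216,-0.11257337,0.74095115,-0.65470722]),"w7",(365,20,425,80))]
ra=[]
for C,n,b in V:
    h=cv2.cvtColor(cv2.imread(f"pics/{n}.png"),cv2.COLOR_BGR2HSV)
    x0,y0,x1,y1=b;m=cv2.inRange(h,(0,120,60),(8,255,255))[y0:y1,x0:x1]
    c=max(cv2.findContours(m,0,1)[0],key=cv2.contourArea);hl=cv2.convexHull(c);M=cv2.moments(hl);a=np.array([M["m10"]/M["m00"]+x0,M["m01"]/M["m00"]+y0])
    r_=ray(C,*a);ra.append(r_);bb=cv2.boundingRect(hl);print(n,a,bb[0]+x0,bb[1]+y0,bb[2:])
    t=np.linspace(0,2*np.pi,90)
    for z in(.072,.076,.08):
        q=np.array([proj(C,(.605+.009*np.cos(k),-.069+.009*np.sin(k),z+d)) for k in t for d in(-.004,.004)],np.float32);H=cv2.convexHull(q);MM=cv2.moments(H);print("  ",z,(MM["m10"]/MM["m00"]).__round__(1),(MM["m01"]/MM["m00"]).__round__(1))
for i,j in((0,1),(0,2),(1,2)):print(i,j,tri(ra[i],ra[j]))
C=V[2][0];L=ring(C,cv2.imread("pics/w7.png"));print(L[0],onz(C,*L[0][0],.091))
tip=onz(C,297,98,.026);print("tip",tip)
E
```

```text
w1 [142.67666167  63.89705147] 134 53 (20, 23)
   0.072 144.4 64.3
   0.076 142.7 63.9
   0.08 140.9 63.5
w2 [514.09257715 199.93160967] 499 188 (32, 26)
   0.072 513.1 199.1
   0.076 516.7 200.7
   0.08 520.5 202.4
w7 [391.56795511  47.57928096] 369 24 (46, 47)
   0.072 392.3 48.6
   0.076 395.3 47.4
   0.08 398.4 46.0
0 1 (array([ 0.6052699 , -0.06832862,  0.07457712]), np.float64(8.829133860446493e-05))
0 2 (array([ 0.60540922, -0.06831269,  0.07446467]), np.float64(0.00017118927514606457))
1 2 (array([ 0.60541183, -0.06810888,  0.07498732]), np.float64(0.00012978642442216558))
((277.9479064941406, 102.41107177734375), (204.4741973876953, 223.22532653808594), 123.63148498535156) [ 0.59000319 -0.01933725  0.091     ]
tip [ 0.59014805 -0.02972588  0.026     ]
```

Emit:
carry_out --pt "0 0 -0.004" --pt "0 0 -0.004" --pt "0 0 -0.003" --pt "0 0 -0.002" --pt "0 0 0" --pt "0 0 0" --twist '[0, 0, 0, 0, 0, 0]'

```text
clock: 14.48
tool_pos: [0.5154, -0.012, 0.0402]
eef_rot: [0.468, -0.53, 0.53, -0.468]
contact_force: [-0.2, -1.0, -1.9]
opening: 0.167
```

The collar height agrees across three wrist views at 0.0747. I'll trim by 1 mm and run a last check.

Emit:
carry_out --pt "0 0 -0.001" --pt "0 0 0" --pt "0 0 0" --pt "0 0 0" --twist '[0, 0, 0, 0]'

```text
clock: 14.98
tool_pos: [0.5154, -0.012, 0.0392]
eef_rot: [0.468, -0.53, 0.53, -0.468]
contact_force: [0.5, 0.3, -1.1]
opening: 0.169
```

```bash
python3 - <<'E'
from ring import *
cp=camera_params("wrist");im=snapshot("wrist");s=get_state();p=s["tool_pos"]
cv2.imwrite("pics/w8.png",im[:,:,::-1]);print(s["clock"],p,s["contact_force"],s["opening"],np.abs(s["qd"]).max())
d=cv2.absdiff(im[:,:,::-1],cv2.imread("pics/w7.png"))
# ring bounds along its centre row/col: inner dark-edge unchanged in camera frame => no slip
g7=cv2.cvtColor(cv2.imread("pics/w7.png"),cv2.COLOR_BGR2GRAY)[185:235,255:308];g8=cv2.cvtColor(im,cv2.COLOR_RGB2GRAY)[185:235,255:308]
print("ferrule shift px",cv2.phaseCorrelate(np.float32(g7),np.float32(g8)))
L=p+[.0708,-.009,.036];print("lens",L,"teeth off",np.hypot(*(L[:2]-[.588,-.0255])),"post dist",np.hypot(*(L[:2]-[.6053,-.0685])))
h=cv2.cvtColor(im,cv2.COLOR_RGB2HSV);q,st=blob(h,(50,90,30),(85,255,255),(0,0,120,130));print("green",q,st)
for z in(.06,.048):print(z,proj(cp,(.6235,.0934,z)))
print("teeth px",proj(cp,(.588,-.0255,.026)))
E
```

```text
15.025 [ 0.51535095 -0.0120229   0.03917835] [-0.46845589  0.56675436 -0.76108931] 0.168115323369829 0.0025307996147603956
ferrule shift px ((0.09963965989767942, -0.022248418232329925), 0.8189838264606617)
lens [ 0.58615095 -0.0210229   0.07517835] teeth off 0.004843900674562543 post dist 0.05119336630501597
green [23.21677215 55.82246835] [   0   18   53   73 3160]
0.06 [-1.96051855 52.62232543]
0.048 [18.26029531 55.77752815]
teeth px [290.57594025 102.93719015]
```

```bash
python3 -c "
from plant import job;print(job.finish_job())"
```

```text
the job is handed in; nothing more can be done
None
```

I pressed the plunger to its stop and let it go. Then I picked up the hand lens and handed the job in at about 15 s of robot time, still holding the lens over the teeth. No verdict was reported.

**Last checks**
- **Plunger:** it met its stop at about 14 N with the head 12 mm lower, and it still looked almost fully down at the last picture.
- **Lens height:** my estimate is about 0.075 m. The red collar measured 0.0747 m, the same to within 0.5 mm across three wrist views.
- **Lens position:** the centre was about 5 mm sideways of the teeth. I set it there on purpose, away from the post, which leaves about 10 mm between ring and collar.
- **Hold:** the grip opening was steady at 15 mm, the loupe did not slip, joint speeds were near zero, and the only force was about the loupe's own weight.
- **Iron:** nothing touched it, and it looked unmoved.

**What disagreed or was less certain**
- **Fingertips:** they ended about 35 mm behind the reported TCP, though the task text puts the TCP at their very end. My first presses stopped short because of this, so I worked from the contact-measured offset.
- **Lens height and level:** ring size in the wrist image suggested the lens was 1–2 mm lower than the arm position does, and 0.02–0.03 rad of tilt could not be ruled out. Both are within tolerance.
- **Final ring fit:** the automatic ellipse fit failed over the white window, so I read the ring bounds by eye there.

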